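# Load a chocolate block into a ratchet holder

### The arm

A 6-joint arm with a two-finger parallel gripper is mounted at the origin on the work surface. World frame = base frame: x ahead of the robot, y to its left, z up, the work surface at z = 0. Lengths are in m, angles in degrees, forces in N, time in s.
With the tool pointing down it reaches from about 0.3 to 0.75 m from the base axis. Payload 8.5 kg.
Tool frame: the origin (TCP) lies on the centre line of the jaws, within the pads' length; the fingertips stand 14 mm ahead of it and the grasp point (between the pads) lies 5 mm behind it; z points along the fingers, x is the direction in which the jaws open and shut, and the axes are right-handed (so a half turn about z gives the same grasp; the last joint's range is limited). The gripper opens to 85 mm and grips with 20 to 120 N. Pads are 22 mm wide; open, the fingers measure 114 mm over their backs; the gripper's body (76 mm by 85 mm) begins 54 mm behind the grasp point. The pads swing forward as they close: fully open they stand 13 mm farther back than shut.
Start: joints at [-78.913, 21.807, 74.336, -0, 83.858, -12.336], TCP at [0.219, -0.505, 0.245] pointing down, gripper open.
Joint ranges: [-178.18, 178.18], [-50.72, 133.34], [12.68, 142.11], [-81.47, 261.47], [9.98, 163.14], [-165.26, 165.26]. Speed limits (degrees/s): [136.94, 136.94, 180, 180, 180, 180].

### API

Orientations are given as a 3x3 rotation matrix whose columns are the frame's x, y, z axes.
In Python, from rig import * gives the robot as it stands.
- The arm moves only by the shell command python3 -m crank 'ROWS' [FORCE]. ROWS is JSON, one flat list of numbers, 7 for each row, row after row: the turn, a rotation vector about the world's x, y, z in rad, then the shift along the world's x, y, z in m, then the opening in per cent of the stroke, from 0 (shut) to 100 (fully open). A call has 1 to 20 rows; each row shifts and turns the commanded pose from where the row before left it; what a row does not reach is not made up. A row lasts 1/10 s, in which the tool goes at most 50 mm and 8.59 degrees, less where a joint would pass 70% of its speed; a pose out of reach is approached as far as the arm can. A call is refused whole if a number of a shift passes 0.05 or a number of a turn 0.15, either way. A call with a gripper value outside its range is refused whole. The fingers move at their own pace and stop on an object; FORCE is the grip in N (left out, the last holds). Time passes only in rows, so rows that do not move let the fingers close. It gives the time, the measured TCP pose, the force and the opening at its end, in the units of the state.
- observe(): the state, without advancing time (a new reading comes with each control period).
- get_image(name): name is "scene" or "top"; returns a dict with "frame" (420x560x3 uint8, red, green, blue), "fov_y" (degrees; the focal length in pixels is half the picture's height over the tangent of half this angle, whatever the lens; pixels are square), "cx", "cy" (the principal point, pixels), "world_to_cam" (4x4, takes a point from world to camera coordinates). Camera axes: x right, y up, looking along -z (the intrinsics and any distortion apply to the point x, -y, -z); pixel columns grow to the right and rows downward; lengths in m; the calibration is good to about 2 mm. A picture is of the moment at which its call begins. There is no depth.
- close_job(): hands the job in, once; it reports no verdict.
The state is a dict: "time_s": time; "q": joint angles; "qvel": joint speeds; "joint_efforts": joint torques, N m; "position": TCP position; "tool_rot": TCP orientation; "ft_force": force on the tool from outside, world axes, zero at the start; "wrist_torque": the same for the moment, N m; "grip_width": finger opening in m.
Only numpy, scipy, OpenCV 4.12 (cv2) and the standard library are available. Lean on these libraries where they do the work, as an engineer would, in place of code of your own. Each camera call takes 0.05 s, during which the arm holds its last target. There are 200 camera calls.

### The job

Load the dark chocolate block into the ratchet holder: swing the red lever fully over to free the pawl, wind the knob all the way back, and only then set the block flat in the bed between the orange pad and the end stop and let go of it. Swing the lever back so that the pawl works again, and click the knob forward tooth by tooth until the pawl holds the block snug, with the sprung pad pressed in about half way (8 mm), not hard enough to crush the block. Never force the knob back against the pawl, and leave the other things where they are.

Things in the scene. Friction and masses are not known exactly. Their poses are not given: they have to be found in the camera images.
- holder: blue-painted base plate of the ratchet block holder, 200 x 345 x 12 mm, screwed down. Origin under the plate, on the feed line; +y runs along the feed from knob to end stop, +x is square to it, z up. In this frame the knob's axis is at x 0, y -100 mm and the pivot of lever and pawl at x 56, y -60 mm.
- bed (a point): point on top of the white bed (22 mm above the table) on the feed line, 75 mm from the holder's origin along its +y. Bed 45 mm wide, from y 40 to 160 mm in the holder's frame; side rails at x -24.5 and +24.5 mm (49 mm apart inside), tops 34 mm above the table, y 40 to 144 mm. With the pusher home, a block centred on this point clears the pad by 4 mm and the aluminium end stop (clamped at a setting of its own, not measured) by 4 to 21 mm.
- feed_knob: steel saw-toothed ratchet wheel (82 mm across, 24 teeth) with the black bar knob. Origin on the vertical turning axis at table height; own x axis along the grip bar, and along the holder's x when home. Clockwise from above is forward, 24 mm of pusher feed per rad; one click is 15 degrees, 6.3 mm of feed. Turns back only with the pawl freed, to a hard stop. Let go under load, it settles back on the last tooth passed.
- knob_grip (a point): middle of the grip bar, on the knob's axis, 65 mm above the table. Bar 50 x 16 mm, from 43 to 83 mm high, on a 48 mm wide black disc (top 43 mm high). Turning takes 0.015 N m of friction, plus 0.024 N m per newton of pad push when going forward, and a few 0.01 N m as a tooth lifts the pawl.
- pusher: grey pusher (52 mm wide, 62 mm high) that the knob drives by a rack along the feed; it carries the orange sprung pad (40 x 34 mm, centre 42 mm high). Origin at the holder's origin when home (hard stop), moving along the holder's +y. Pad face 41 mm ahead of this origin when not pressed; it gives 3 mm per 4 N, 16 mm at most. In the beginning the pusher stands too far forward for the block.
- pawl_lever (a joint): red thumb lever that frees the pawl, in rad: 0 = pawl working (the pawl is free to click below 0.2), 0.65 = stop with the pawl held fully clear (clear from 0.45). It turns counter-clockwise from above as it grows and stays where it is left; about 3 to 5 N at the peg moves it.
- lever_peg (a point): centre of the top of the lever's upright red peg: 14 mm thick, standing from 37 to 74 mm above the table, 50 mm from the lever's pivot. With the lever at 0 the peg lies straight out along the holder's +x from the pivot; it swings towards the holder's +y.
- pawl: brass spring pawl beside the ratchet wheel, 9 mm high. Origin on its pivot (the same vertical axis as the lever) at table height. It bears up to about 12 N in use.
- dark_block: dark brown chocolate block, 45 (its x) x 60 (its y) x 45 mm high, about 160 g. Origin: centre of its underside. It goes in the bed with its 60 mm length along the feed, either way round.
- white_block: cream-white chocolate block of the same size, not wanted; stays where it is.
- palette_knife: palette knife 260 mm long, lying beyond the holder; stays where it is
- sprinkle_jar: glass jar with red lid, 85 mm tall; stays where it is
- syrup_bottle: white-capped bottle, 190 mm tall; stays where it is
- mixing_bowl: steel bowl 170 mm across; stays where it is
- cake_ring: steel cake ring 120 mm across, 50 mm tall; stays where it is
- nozzle_cup: blue plastic cup, 75 mm tall; stays where it is
Mind the look-alikes: they are no part of the job. There is more than one size of the dark_block; the one meant has the size given above.

How it is judged (in metres and radians):
On the way, in this order (a step that is already met when the one before it is completed fails the run):
1. the pawl is freed and the knob wound all the way back (pusher within 3 mm of home) (y of pusher in the frame of holder below 0.003 m and value of joint pawl_lever above 0.4 rad), for 0.1 s.
2. the dark block is seated flat in the bed and let go (x of dark_block in the frame of holder between -0.004 and 0.004 m and z of dark_block in the frame of holder between 0.019 and 0.025 m and y of dark_block in the frame of holder between 0.066 and 0.1 m and angle between dark_block's own z axis and vertical below 0.06 rad and angle between the y axis of dark_block and the y axis of holder, either way round below 0.12 rad and contact force between the fingers and dark_block below 0.1 N), for 0.2 s.
At the end, for the whole second after the job is handed in: The dark block lies flat in the bed (within 4 mm of the feed line, within 3 mm of bed height, tilted and turned by less than 0.06 and 0.12 rad), at rest; the lever is back below 0.2 rad; the ratchet, let go, holds the pad against the block with 5 to 16 N (pad pressed in about 3.8 to 12 mm) (x of dark_block in the frame of holder between -0.004 and 0.004 m and z of dark_block in the frame of holder between 0.019 and 0.025 m and y of dark_block in the frame of holder between 0.066 and 0.1 m and angle between dark_block's own z axis and vertical below 0.06 rad and angle between the y axis of dark_block and the y axis of holder, either way round below 0.12 rad and value of joint pawl_lever below 0.2 rad and contact force between pusher and dark_block between 5 and 16 N and linear speed of dark_block below 0.01 m/s); the robot touches nothing.
It fails at once if the pad bears on the block with more than 21 N (crushed, pad nearly bottomed) (contact force between pusher and dark_block above 21 N).
It fails at once if the knob is forced back against the engaged pawl (more than 25 N on the pawl) (contact force between pawl and feed_knob above 25 N).
It fails at once if the white block or another bystander is moved by more than 30 mm (distance of any of palette_knife, sprinkle_jar, syrup_bottle, mixing_bowl, cake_ring, nozzle_cup, white_block from where it was at the start of the episode above 0.03 m).
It also fails if it takes over 72 s, if anything falls off the work surface, if the arm or the gripper's body presses on something with over 40 N, if the wrist force passes 120 N, or if a joint passes its speed limit or range.

## Working session

There is one attempt and no reset: what is moved stays moved. The work goes in short steps, Python scripts to look and compute and a shell command to move; the robot and the scene stay as the last step left them, time stands still between calls to the robot, and variables do not carry over. Pictures are saved under pics/ and viewed, about 8 in all and at most 12, crops included, and the job is handed in when it is done.

```bash
ls; mkdir -p pics; python3 - <<'E'
from rig import *
import cv2,numpy as np
for n in("scene","top"):
    d=get_image(n); cv2.imwrite(f"pics/{n}0.png",d["frame"][:,:,::-1]); print(n,d["fov_y"],d["cx"],d["cy"],np.round(d["world_to_cam"],4).tolist(),[k for k in d])
s=observe();print(s)
E
```

```text
pics
scene 49.73163798730778 279.1271310969691 213.60141267613145 [[0.6319, 0.7748, -0.0192, -0.339], [-0.3948, 0.3431, 0.8523, 0.1719], [0.667, -0.531, 0.5227, -1.6206], [0.0, 0.0, 0.0, 1.0]] ['frame', 'fov_y', 'cx', 'cy', 'world_to_cam']
top 47.19015491219547 281.0443959130087 208.8757298481915 [[-0.0048, -1.0, 0.0079, -0.0075], [0.98, -0.0031, 0.1991, -0.5973], [-0.1991, 0.0087, 0.9799, -1.2345], [0.0, 0.0, 0.0, 1.0]] ['frame', 'fov_y', 'cx', 'cy', 'world_to_cam']
{'time_s': 0.1, 'q': array([-7.89133845e+01,  2.18369937e+01,  7.43785880e+01, -1.24574446e-03,
        8.38582828e+01, -1.23352380e+01]), 'qvel': array([ 0.05758657, -0.05050516, -0.23299277, -0.0747474 , -0.08929294,
        0.07504372]), 'joint_efforts': array([ 3.96964402e-03, -4.49220729e+01, -2.31655294e+01, -1.77074007e-04,
        3.64104548e-03, -4.31552309e-06]), 'position': array([ 0.21857392, -0.50443963,  0.24478552]), 'tool_rot': array([[ 3.97499885e-01, -9.17602185e-01, -2.69113748e-04],
       [-9.17601353e-01, -3.97499895e-01,  1.26096237e-03],
       [-1.26403452e-03, -2.54293259e-04, -9.99999169e-01]]), 'ft_force': array([0.2884784 , 0.115533  , 0.13104787]), 'wrist_torque': array([-0.02600338,  0.0428243 , -0.03004086]), 'grip_width': 0.08558666551700227}
```

View pics/scene0.png

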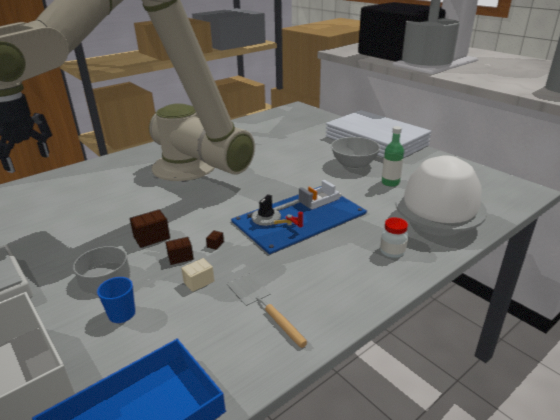

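View pics/top0.png

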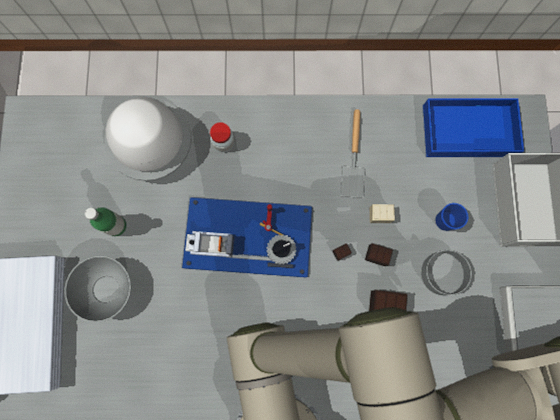

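```bash
cat > h.py <<'E'
from rig import *
import cv2,numpy as np
def cam(n):
    d=get_image(n); return d
def K(d):
    f=d["frame"].shape[0]/2/np.tan(np.radians(d["fov_y"]/2)); return f
def p2w(d,u,v,z):
    f=K(d);M=np.array(d["world_to_cam"]);R=M[:3,:3];c=-R.T@M[:3,3]
    r=R.T@np.array([(u-d["cx"])/f,-(v-d["cy"])/f,-1.]); return c+r*(z-c[2])/r[2]
def w2p(d,P):
    M=np.array(d["world_to_cam"]);p=M[:3,:3]@np.array(P)+M[:3,3];f=K(d)
    return np.array([d["cx"]+f*p[0]/-p[2], d["cy"]-f*p[1]/-p[2]])
def crop(d,u0,v0,w,h,s,name):
    cv2.imwrite(name,cv2.resize(d["frame"][v0:v0+h,u0:u0+w,::-1],None,fx=s,fy=s,interpolation=cv2.INTER_CUBIC))
E
python3 - <<'E'
from h import *
d=cam("top"); a=cv2.resize(d["frame"][190:290,175:315,::-1],None,fx=5.5,fy=5.5,interpolation=cv2.INTER_CUBIC)
cv2.imwrite("pics/c1.png",a)
crop(d,320,190,110,80,7,"pics/c2.png")
for u,v in [(191,198),(313,207),(307,276),(182,268)]: print(p2w(d,u,v,.012))
E
```

```text
[0.63893055 0.24195786 0.012     ]
[ 0.61208589 -0.09978191  0.012     ]
[ 0.42056637 -0.08000453  0.012     ]
[0.44364006 0.26008305 0.012     ]
```

View pics/c1.png

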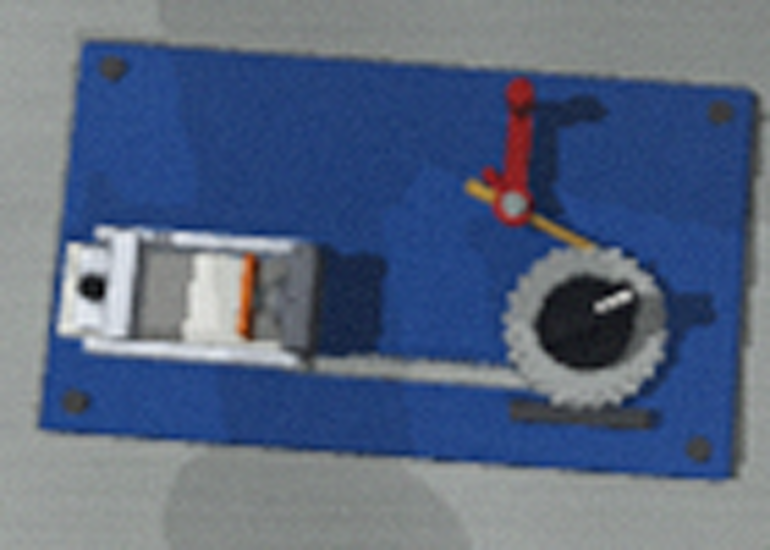

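View pics/c2.png

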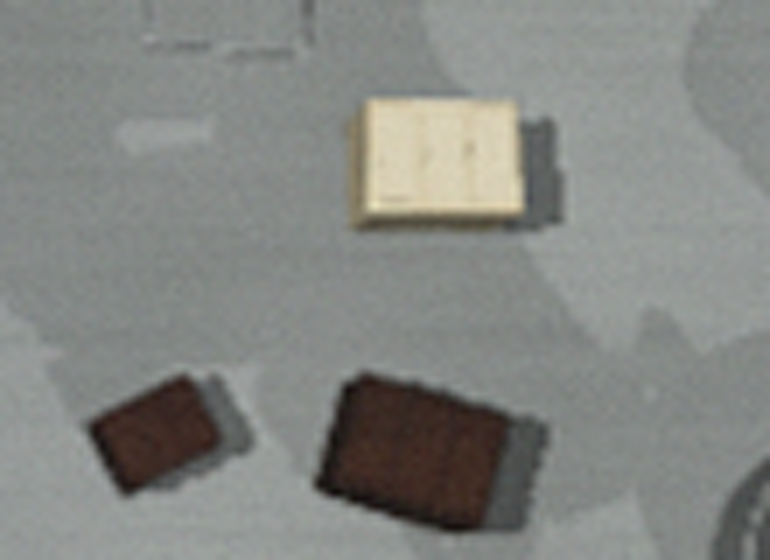

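```bash
cat >> h.py <<'E'
def c1(d,U,V,z): return p2w(d,(U+.5)/5.5-.5+175,(V+.5)/5.5-.5+190,z)
def c2(d,U,V,z): return p2w(d,(U+.5)/7-.5+320,(V+.5)/7-.5+190,z)
def fit(A,B): # rigid 2D: B=R A+t
    A=np.array(A);B=np.array(B)[:,:2];a=A.mean(0);b=B.mean(0);z=((B-b)@[1,1j])@np.conj((A-a)@[1,1j]);t=np.angle(z)
    R=np.array([[np.cos(t),-np.sin(t)],[np.sin(t),np.cos(t)]]);return t,R,b-R@a
E
python3 - <<'E'
from h import *
d=cam("top")
C=np.array([c1(d,*p,.012) for p in [(82,41),(757,91),(735,478),(40,430)]])
print(C.round(4),[np.linalg.norm(C[i]-C[(i+1)%4]).round(4) for i in range(4)])
cen=C.mean(0); 
# y axis: from right to left
yv=(C[0]-C[1])+(C[3]-C[2]); th=np.arctan2(-yv[0],yv[1]); print("centre",cen,"theta deg",np.degrees(th))
R=np.array([[np.cos(th),-np.sin(th)],[np.sin(th),np.cos(th)]])
# knob wheel centre (disc), pivot, to fix origin
for n,U,V,z,h in [("pivot",513,203,.035,(.056,-.06)),("peg top",518,92,.074,(.106,-.06)),("wheel",586,328,.03,(0,-.1)),("disc",580,322,.043,(0,-.1))]:
    w=c1(d,U,V,z)[:2]; print(n,w.round(4),"origin est",(w-R@h).round(4))
for n,U,V,z in [("mark0",597,308,.083),("mark1",632,292,.083),("pad face",241,298,.055),("pusher back",317,300,.062),("plate",0,0,.012)]:
    w=c1(d,U,V,z)[:2]; print(n,w.round(4))
for nm,P in [("white",[(366,98),(519,101),(523,215),(364,213)]),("dark",[(362,373),(510,414),(478,529),(330,488)])]:
    W=np.array([c2(d,*p,.045) for p in P]);print(nm,W.mean(0),[np.linalg.norm(W[i]-W[(i+1)%4]).round(4) for i in range(4)],W.round(3).tolist())
    v=(W[0]-W[1])+(W[3]-W[2]);print("long axis dir deg from +y (ccw)",np.degrees(np.arctan2(-v[0],v[1])))
E
```

```text
[[ 0.6417  0.2462  0.012 ]
 [ 0.6146 -0.0977  0.012 ]
 [ 0.4192 -0.0833  0.012 ]
 [ 0.4443  0.2605  0.012 ]] [np.float64(0.345), np.float64(0.1959), np.float64(0.3447), np.float64(0.1979)]
centre [0.52992762 0.08143503 0.012     ] theta deg -4.3390539823265435
pivot [0.5534 0.026 ] origin est [0.5021 0.0901]
peg top [0.6015 0.0229] origin est [0.5003 0.0907]
wheel [ 0.4918 -0.0099] origin est [0.4993 0.0898]
disc [ 0.4932 -0.0069] origin est [0.5007 0.0929]
mark0 [ 0.495  -0.0147]
mark1 [ 0.5026 -0.0313]
pad face [0.504  0.1572]
pusher back [0.502  0.1198]
plate [0.6633 0.2888]
white [ 0.59091339 -0.28752676  0.045     ] [np.float64(0.0598), np.float64(0.0452), np.float64(0.0618), np.float64(0.0457)] [[0.614, -0.258, 0.045], [0.613, -0.318, 0.045], [0.568, -0.318, 0.045], [0.569, -0.256, 0.045]]
long axis dir deg from +y (ccw) -1.1218124741272326
dark [ 0.47624078 -0.27330511  0.045     ] [np.float64(0.0584), np.float64(0.0462), np.float64(0.058), np.float64(0.0463)] [[0.506, -0.252, 0.045], [0.49, -0.309, 0.045], [0.446, -0.294, 0.045], [0.462, -0.238, 0.045]]
long axis dir deg from +y (ccw) -15.87800810619215
```

```bash
python3 -m crank '[0,0,0,0.024,0.033,0,35, 0,0,0,0.024,0.033,0,35, 0,0,0,0.024,0.033,0,35, 0,0,0,0.024,0.033,0,35, 0,0,0,0.024,0.033,0,35, 0,0,0,0.024,0.033,0,35, 0,0,0,0.024,0.033,0,35, 0,0,0,0.024,0.033,0,35, 0,0,0,0.024,0.033,-0.01,35, 0,0,0,0.024,0.033,-0.01,35, 0,0,0,0.024,0.033,-0.01,35, 0,0,0,0.024,0.033,-0.02,35, 0,0,0,0.024,0.033,-0.02,35, 0,0,0,0.024,0.033,-0.02,35, 0,0,0,0.024,0.033,-0.02,35, 0,0,0,0.024,0.033,0,35, 0,0,0,0,0,0,35]' 30
```

```text
time_s: 1.9
position: [0.6041, 0.027, 0.1342]
tool_rot: [[0.401, -0.916, -0.0], [-0.916, -0.401, 0.001], [-0.001, 0.0, -1.0]]
ft_force: [0.7, -1.1, 1.1]
grip_width: 0.0296
```

```bash
python3 -m crank '[0,0,0,-0.002,-0.004,-0.02,35, 0,0,0,0,0,-0.02,35, 0,0,0,0,0,-0.02,35, 0,0,0,0,0,-0.012,35, 0,0,0,0,0,0,35]'
python3 - <<'E'
from h import *
d=cam("scene"); u,v=w2p(d,[.58,.02,.05]).astype(int);print(u,v);crop(d,u-70,v-60,140,105,5,"pics/s1.png")
E
```

```text
time_s: 2.4
position: [0.5998, 0.0191, 0.062]
tool_rot: [[0.397, -0.918, -0.003], [-0.918, -0.397, 0.0], [-0.002, 0.003, -1.0]]
ft_force: [0.3, -0.6, 0.4]
grip_width: 0.0301
294 216
```

View pics/s1.png

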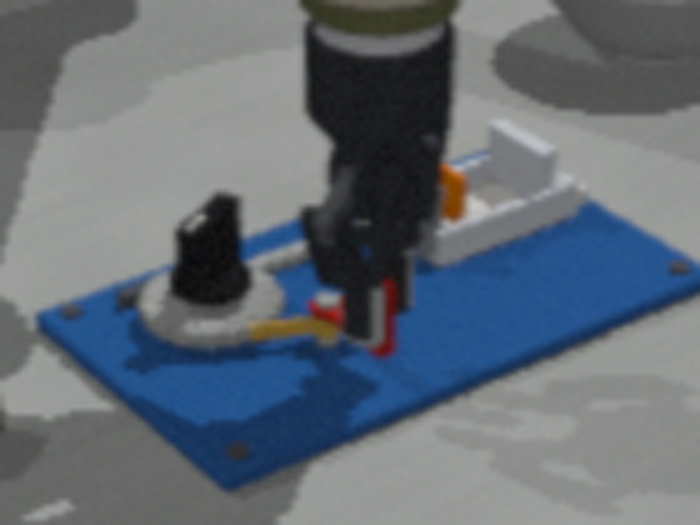

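```bash
python3 -m crank '[0,0,0,0,0.006,0,35, 0,0,0,0,0.006,0,35, 0,0,0,-0.001,0.006,0,35, 0,0,0,-0.001,0.006,0,35, 0,0,0,-0.002,0.006,0,35, 0,0,0,-0.002,0.004,0,35, 0,0,0,-0.001,0.003,0,35, 0,0,0,0,0,0,35]'
```

```text
time_s: 3.25
position: [0.5947, 0.0567, 0.0644]
tool_rot: [[0.398, -0.917, 0.004], [-0.917, -0.398, -0.001], [0.002, -0.003, -1.0]]
ft_force: [2.0, -2.1, 0.3]
grip_width: 0.0297
```

```bash
python3 -m crank '[0,0,0,-0.001,0.003,-0.002,35, 0,0,0,0,0,0,35]';  python3 -m crank '[0,0,0,-0.001,0.003,0,35, 0,0,0,0,0,0,35]'
```

```text
time_s: 3.45
position: [0.5928, 0.0595, 0.0615]
tool_rot: [[0.398, -0.917, 0.001], [-0.917, -0.398, -0.0], [0.001, -0.001, -1.0]]
ft_force: [3.3, -3.5, 1.6]
grip_width: 0.0296
time_s: 3.65
position: [0.5922, 0.0611, 0.0615]
tool_rot: [[0.398, -0.918, 0.001], [-0.918, -0.398, -0.003], [0.003, -0.0, -1.0]]
ft_force: [4.1, -8.6, 0.8]
grip_width: 0.03
```

```bash
python3 -m crank '[0,0,0,0,-0.005,0.02,35, 0,0,0,0,0,0.035,35, 0,0,0.145,0,0,0.03,50, 0,0,0.145,-0.01,-0.006,0,50, 0,0,0.145,-0.01,-0.006,0,50, 0,0,0.145,-0.01,-0.007,0,50, 0,0,0.145,-0.01,-0.007,0,50, 0,0,0.145,-0.01,-0.007,0,50, 0,0,0.145,-0.01,-0.007,0,50, 0,0,0.145,-0.01,-0.007,0,50, 0,0,0.145,-0.01,-0.007,0,50, 0,0,0.145,-0.01,-0.007,0,50, 0,0,0.145,-0.01,-0.006,0,50, 0,0,0,0.0015,0,0,50]'
python3 - <<'E'
from h import *
s=observe();print(s["position"],np.degrees(np.arctan2(s["tool_rot"][1,0],s["tool_rot"][0,0])))
d=cam("scene"); u,v=w2p(d,[.53,.0,.05]).astype(int);print(u,v);crop(d,u-70,v-60,140,105,5,"pics/s2.png")
E
```

```text
time_s: 5.05
position: [0.4915, -0.0094, 0.1459]
tool_rot: [[0.907, 0.42, -0.003], [0.42, -0.907, 0.001], [-0.002, -0.002, -1.0]]
ft_force: [0.3, -0.5, 0.4]
grip_width: 0.0429
[ 0.49154626 -0.0093968   0.14594987] 24.837936553834165
277 211
```

View pics/s2.png

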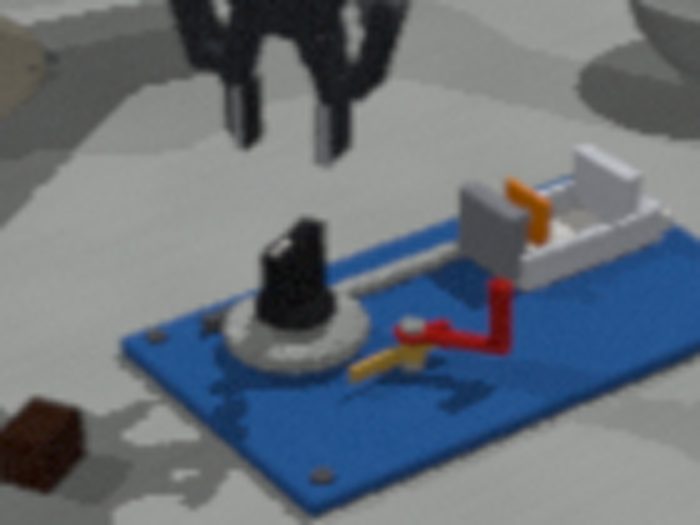

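```bash
python3 -m crank '[0,0,0,0.002,0,-0.03,50, 0,0,0,0,0,-0.03,50, 0,0,0,0,0,-0.022,50, 0,0,0,0,0,0,50, 0,0,0,0,0,0,0, 0,0,0,0,0,0,0, 0,0,0,0,0,0,0, 0,0,0,0,0,0,0]' 30; python3 -c "
from rig import *
print(observe()['wrist_torque'])"
```

```text
time_s: 5.9
position: [0.493, -0.0109, 0.0654]
tool_rot: [[0.908, 0.419, -0.005], [0.419, -0.908, -0.003], [-0.005, 0.0, -1.0]]
ft_force: [-13.5, -11.4, 5.7]
grip_width: 0.0152
[-1.75850931  2.00922092  0.03719818]
```

```bash
python3 -m crank '[0,0,0,-0.002,-0.001,0,0, 0,0,0,0,0,0,0]'; python3 -c "
from rig import *
print(observe()['wrist_torque'])"
```

```text
time_s: 6.1
position: [0.4928, -0.0111, 0.0654]
tool_rot: [[0.908, 0.419, 0.0], [0.419, -0.908, -0.001], [-0.0, 0.001, -1.0]]
ft_force: [-5.6, -5.0, 3.1]
grip_width: 0.0155
[-5.84438513e-01  8.15093552e-01 -1.90783728e-04]
```

```bash
python3 -m crank '[0,0,0,-0.0012,-0.0006,0,0, 0,0,0.1,0,0,0,0, 0,0,0.1,0,0,0,0, 0,0,0.1,0,0,0,0, 0,0,0.1,0,0,0,0, 0,0,0.1,0,0,0,0, 0,0,0.1,0,0,0,0, 0,0,0.1,0,0,0,0, 0,0,0.1,0,0,0,0, 0,0,0.1,0,0,0,0, 0,0,0,0,0,0,0]'; python3 -c "
from rig import *
import numpy as np
s=observe();print(s['wrist_torque'],np.degrees(np.arctan2(s['tool_rot'][1,0],s['tool_rot'][0,0])))"
```

```text
time_s: 7.2
position: [0.4932, -0.0106, 0.0654]
tool_rot: [[0.233, 0.972, 0.004], [0.972, -0.233, 0.001], [0.002, 0.003, -1.0]]
ft_force: [2.4, 5.0, 1.7]
grip_width: 0.0156
[ 0.77029969 -0.21000959  0.03007574] 76.4979685180649
```

```bash
cat > t.py <<'E'
from rig import *
import numpy as np
s=observe();print("TZ",s['wrist_torque'].round(3),"yaw",np.degrees(np.arctan2(s['tool_rot'][1,0],s['tool_rot'][0,0])).round(2))
E
python3 -m crank '[0,0,0.06,0,0.001,0,0, 0,0,0.05,0,0,0,0, 0,0,0,0,0,0,0]'; python3 t.py;  python3 -m crank '[0,0,0.04,0,0,0,0, 0,0,0,0,0,0,0]'; python3 t.py; python3 -m crank '[0,0,0.03,0,0,0,0, 0,0,0,0,0,0,0]'; python3 t.py
```

```text
time_s: 7.5
position: [0.4932, -0.0104, 0.0654]
tool_rot: [[0.127, 0.992, 0.004], [0.992, -0.127, -0.001], [-0.0, 0.004, -1.0]]
ft_force: [3.1, -0.9, 4.0]
grip_width: 0.0157
TZ [ 0.009 -0.134  0.058] yaw 82.68
time_s: 7.7
position: [0.4932, -0.0103, 0.0654]
tool_rot: [[0.089, 0.996, 0.004], [0.996, -0.089, -0.001], [-0.0, 0.004, -1.0]]
ft_force: [3.9, 0.2, 5.9]
grip_width: 0.0156
TZ [ 0.113 -0.207  0.016] yaw 84.9
time_s: 7.9
position: [0.4932, -0.0103, 0.0654]
tool_rot: [[0.061, 0.998, 0.004], [0.998, -0.061, 0.0], [0.0, 0.004, -1.0]]
ft_force: [2.7, -0.2, 6.7]
grip_width: 0.0154
TZ [ 0.081 -0.235 -0.76 ] yaw 86.49
```

```bash
python3 -m crank '[0,0,-0.03,0,0,0,30, 0,0,0,0,0,0,50, 0,0,0,0,0,0,50, 0,0,0,0,0,0.045,50, 0,0,0,0,0,0.04,60, 0,0,-0.138,-0.0015,-0.022,0,80, 0,0,-0.138,-0.0015,-0.022,0,80, 0,0,-0.138,-0.0015,-0.022,0,80, 0,0,-0.138,-0.0015,-0.022,0,80, 0,0,-0.138,-0.0015,-0.022,0,80, 0,0,-0.138,-0.0015,-0.022,0,80, 0,0,-0.138,-0.0015,-0.022,0,80, 0,0,-0.138,-0.0015,-0.022,0,80, 0,0,-0.138,-0.0015,-0.022,0,80, 0,0,-0.138,-0.0015,-0.022,0,80, 0,0,-0.138,-0.0015,-0.022,0,80, 0,0,-0.138,-0.0015,-0.022,0,80, 0,0,-0.11,0,0,0,80, 0,0,0,0,0,0,80]'; python3 t.py
python3 - <<'E'
from h import *
d=cam("scene"); a=d["frame"][150:300,130:330,::-1]; cv2.imwrite("pics/s3.png",cv2.resize(a,None,fx=4,fy=4,interpolation=cv2.INTER_CUBIC))
E
```

```text
time_s: 9.8
position: [0.4736, -0.2745, 0.1489]
tool_rot: [[0.96, -0.281, -0.001], [-0.281, -0.96, 0.001], [-0.001, -0.001, -1.0]]
ft_force: [0.4, 0.1, -0.2]
grip_width: 0.0682
TZ [ 0.03  -0.01   0.037] yaw -16.33
```

View pics/s3.png

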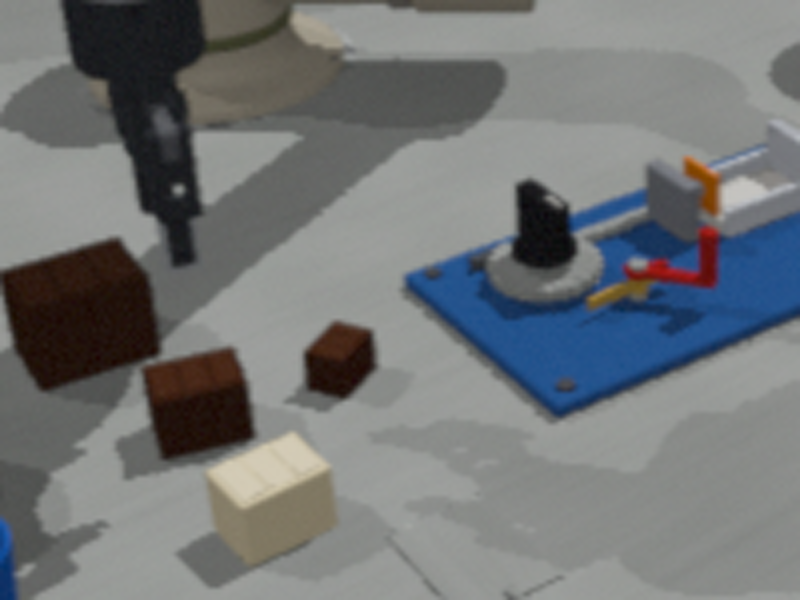

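```bash
python3 -m crank '[0,0,0,0.0015,0,-0.04,80, 0,0,0,0,0,-0.04,80, 0,0,0,0,0,-0.035,80, 0,0,0,0,0,0,80, 0,0,0,0,0,0,30, 0,0,0,0,0,0,30, 0,0,0,0,0,0,30, 0,0,0,0,0,0,30, 0,0,0,0,0,0,30]' 40; python3 t.py
```

```text
time_s: 10.75
position: [0.4763, -0.2748, 0.0363]
tool_rot: [[0.96, -0.279, 0.003], [-0.279, -0.96, -0.002], [0.003, 0.002, -1.0]]
ft_force: [-0.5, 1.4, 8.2]
grip_width: 0.0441
TZ [0.183 0.161 0.029] yaw -16.18
```

```bash
python3 -m crank '[0,0,0,0,0,0.02,30, 0,0,0,0,0,0.04,30, 0,0,0,0,0,0.04,30, 0,0,0.019,0.0027,0.03,0.015,30, 0,0,0.019,0.0027,0.04,0,30, 0,0,0.019,0.0027,0.04,0,30, 0,0,0.019,0.0027,0.04,0,30, 0,0,0.019,0.0027,0.04,0,30, 0,0,0.019,0.0027,0.04,0,30, 0,0,0.019,0.0027,0.04,0,30, 0,0,0.019,0.0027,0.04,0,30, 0,0,0.019,0.0027,0.04,0,30, 0,0,0.019,0.0027,0.04,0,30, 0,0,0.019,0.0022,0.04,0,30, 0,0,0,0,0.008,0,30, 0,0,0,0,0,-0.02,30, 0,0,0,0,0,-0.02,30, 0,0,0,0,0,0,30]'; python3 t.py
python3 - <<'E'
from h import *
d=cam("scene"); u,v=w2p(d,[.505,.164,.07]).astype(int);print(u,v);crop(d,u-60,v-50,120,90,6,"pics/s4.png")
print(w2p(d,[.505,.164,.022]))
np.save("s4.npy",[u-60,v-50])
E
```

```text
time_s: 12.55
position: [0.5034, 0.1633, 0.1079]
tool_rot: [[0.997, -0.074, -0.004], [-0.074, -0.997, -0.001], [-0.004, 0.001, -1.0]]
ft_force: [-0.1, 0.4, -1.6]
grip_width: 0.0446
TZ [-0.003 -0.012 -0.024] yaw -4.24
315 183
[314.71790394 197.74969351]
```

View pics/s4.png

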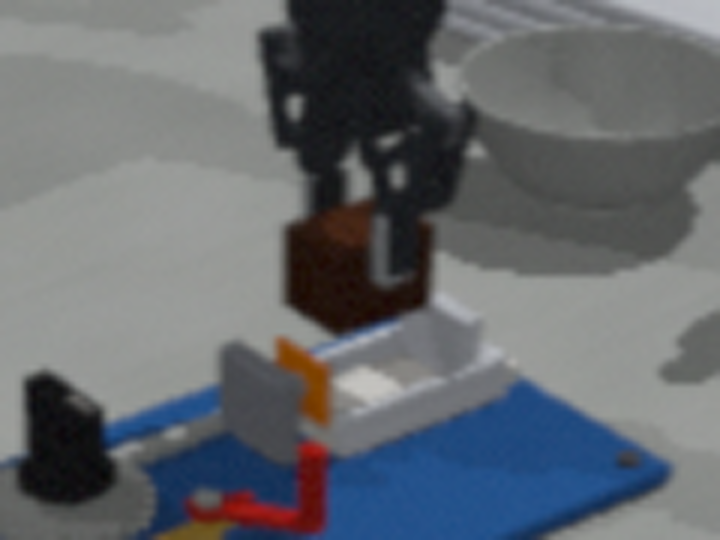

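```bash
python3 - <<'E'
from h import *
d=cam("scene");o=np.load("s4.npy")
def loc(org,th,x,y,z):
    c,s=np.cos(th),np.sin(th);return [org[0]+c*x-s*y,org[1]+s*x+c*y,z]
f=lambda P:((w2p(d,P)-o+.5)*6-.5).round(0)
for org,th in [((.501,.09),-np.radians(4.34)),((.500,.089),-np.radians(4.2))]:
    print("rail+x inner/outer? y40,y144",[f(loc(org,th,x,y,.034)) for x in(.0245,.0285) for y in(.04,.144)], "-x rail",[f(loc(org,th,-.0245,y,.034)) for y in(.04,.144)])
    print("lever pivot",f(loc(org,th,.056,-.06,.035)),"plate corners",[f(loc(org,th,.1+.03-.03,y,.012)) for y in(.245,.24)])
s=observe();p=s["position"];th=-np.radians(4.24)
for zb in (.071,.073):
  print("block bottom",[f(loc(p[:2],th,x,y,zb)) for x,y in[(-.0225,-.03),(.0225,-.03),(.0225,.03)]],"top",[f(loc(p[:2],th,x,y,zb+.045)) for x,y in[(-.0225,-.03),(.0225,-.03),(.0225,.03),(-.0225,.03)]])
E
```

```text
rail+x inner/outer? y40,y144 [array([340., 411.]), array([503., 350.]), array([345., 415.]), array([508., 353.])] -x rail [array([279., 372.]), array([440., 313.])]
lever pivot [211. 502.] plate corners [array([751., 388.]), array([744., 391.])]
rail+x inner/outer? y40,y144 [array([337., 411.]), array([499., 349.]), array([342., 415.]), array([505., 352.])] -x rail [array([276., 372.]), array([436., 313.])]
lever pivot [209. 502.] plate corners [array([748., 387.]), array([740., 390.])]
block bottom [array([285., 304.]), array([342., 339.]), array([439., 304.])] top [array([286., 222.]), array([344., 255.]), array([442., 221.]), array([383., 189.])]
block bottom [array([285., 301.]), array([343., 336.]), array([439., 301.])] top [array([286., 218.]), array([344., 251.]), array([442., 217.]), array([383., 186.])]
```

```bash
python3 -m crank '[0,0,0,0.0022,0.0005,-0.02,30, 0,0,0,0,0,-0.015,30, 0,0,0,0,0,0,30, 0,0,0,0,0,-0.003,30, 0,0,0,0,0,-0.003,30, 0,0,0,0,0,0,30]'; python3 t.py;  python3 -m crank '[0,0,0,0,0,-0.003,30, 0,0,0,0,0,-0.002,30, 0,0,0,0,0,0,30]'; python3 t.py
```

```text
time_s: 13.25
position: [0.507, 0.1642, 0.0688]
tool_rot: [[0.997, -0.074, 0.001], [-0.074, -0.997, 0.0], [0.001, -0.0, -1.0]]
ft_force: [0.5, -0.2, -2.6]
grip_width: 0.0441
TZ [ 0.049 -0.018 -0.022] yaw -4.24
time_s: 13.55
position: [0.5067, 0.1642, 0.0631]
tool_rot: [[0.997, -0.074, -0.0], [-0.074, -0.997, -0.0], [-0.0, 0.0, -1.0]]
ft_force: [0.3, 0.1, -2.0]
grip_width: 0.0444
TZ [ 0.057  0.015 -0.014] yaw -4.24
```

```bash
python3 -m crank '[0,0,0,0,0,-0.003,30, 0,0,0,0,0,0,30]'; python3 -m crank '[0,0,0,0,0,-0.0015,30, 0,0,0,0,0,0,30]';python3 -m crank '[0,0,0,0,0,-0.001,30, 0,0,0,0,0,0,30]'
```

```text
time_s: 13.75
position: [0.5067, 0.1642, 0.06]
tool_rot: [[0.997, -0.074, -0.001], [-0.074, -0.997, -0.0], [-0.001, 0.0, -1.0]]
ft_force: [-0.2, -0.4, -1.8]
grip_width: 0.0445
time_s: 13.95
position: [0.5068, 0.1642, 0.0586]
tool_rot: [[0.997, -0.074, -0.0], [-0.074, -0.997, -0.0], [-0.0, 0.0, -1.0]]
ft_force: [-0.6, 0.5, -1.7]
grip_width: 0.0444
time_s: 14.15
position: [0.5069, 0.1643, 0.0584]
tool_rot: [[0.997, -0.074, 0.001], [-0.074, -0.997, 0.0], [0.001, -0.0, -1.0]]
ft_force: [-1.2, -0.8, 3.6]
grip_width: 0.0445
```

```bash
python3 -m crank '[0,0,0,0,0,0,60, 0,0,0,0,0,0,65, 0,0,0,0,0,0,65, 0,0,0,0,0,0.01,65, 0,0,0,0,0,0.04,65, 0,0,0,0,0,0.04,50, 0,0,-0.136,0.011,-0.0135,0,35, 0,0,-0.136,0.011,-0.0135,0,35, 0,0,-0.136,0.011,-0.0135,0,35, 0,0,-0.136,0.011,-0.0135,0,35, 0,0,-0.136,0.011,-0.0135,0,35, 0,0,-0.136,0.011,-0.0135,0,35, 0,0,-0.136,0.011,-0.0135,0,35, 0,0,-0.136,0.010,-0.0135,0,35, 0,0,0,0,0,0,35]'; python3 t.py
python3 - <<'E'
from h import *
d=cam("scene"); u,v=w2p(d,[.53,.07,.07]).astype(int);o=(u-70,v-55);crop(d,*o,140,105,5.7,"pics/s5.png")
E
```

```text
time_s: 15.65
position: [0.5947, 0.0549, 0.1483]
tool_rot: [[0.395, -0.919, 0.001], [-0.919, -0.395, -0.0], [0.001, -0.001, -1.0]]
ft_force: [0.5, 0.0, 0.3]
grip_width: 0.0301
TZ [ 0.072 -0.034 -0.025] yaw -66.75
```

View pics/s5.png

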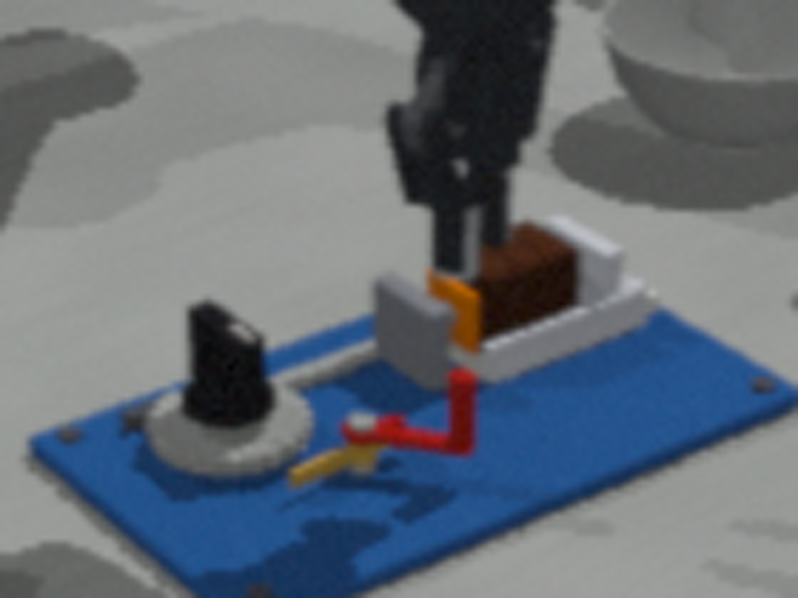

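```bash
python3 -m crank '[0,0,0,-0.001,0,-0.03,35, 0,0,0,0,0,-0.03,35, 0,0,0,0,0,-0.026,35, 0,0,0,0,0,0,35, 0,0,0,0.003,-0.006,0,35, 0,0,0,0.003,-0.006,0,35, 0,0,0,0.002,-0.006,0,35, 0,0,0,0.001,-0.006,0,35, 0,0,0,0.001,-0.006,0,35, 0,0,0,0.001,-0.006,0,35, 0,0,0,0,-0.002,0,35, 0,0,0,0,0,0,35]'; python3 -m crank '[0,0,0,0,-0.002,0,35, 0,0,0,0,0,0,35]'
```

```text
time_s: 16.9
position: [0.6038, 0.0177, 0.0618]
tool_rot: [[0.397, -0.918, -0.0], [-0.918, -0.397, -0.0], [0.0, 0.0, -1.0]]
ft_force: [-0.5, 0.3, -0.8]
grip_width: 0.0295
time_s: 17.1
position: [0.6037, 0.0162, 0.0617]
tool_rot: [[0.398, -0.918, -0.0], [-0.918, -0.398, 0.0], [-0.0, 0.0, -1.0]]
ft_force: [-0.0, 1.6, 0.2]
grip_width: 0.0297
```

```bash
python3 -m crank '[0,0,0,0,-0.002,0,35, 0,0,0,0,0,0,35]';python3 -m crank '[0,0,0,0,-0.002,0,35, 0,0,0,0,0,0,35]'
python3 - <<'E'
from h import *
d=cam("scene"); u,v=w2p(d,[.53,.05,.07]).astype(int);o=(u-70,v-55);crop(d,*o,140,105,5.7,"pics/s6.png")
E
```

```text
time_s: 17.3
position: [0.6038, 0.0142, 0.0617]
tool_rot: [[0.398, -0.918, -0.0], [-0.918, -0.398, 0.0], [-0.0, 0.0, -1.0]]
ft_force: [0.6, 2.4, 0.5]
grip_width: 0.0299
time_s: 17.5
position: [0.6037, 0.0133, 0.0617]
tool_rot: [[0.397, -0.918, -0.0], [-0.918, -0.397, 0.002], [-0.002, -0.001, -1.0]]
ft_force: [0.4, 7.9, -0.4]
grip_width: 0.0301
```

View pics/s6.png

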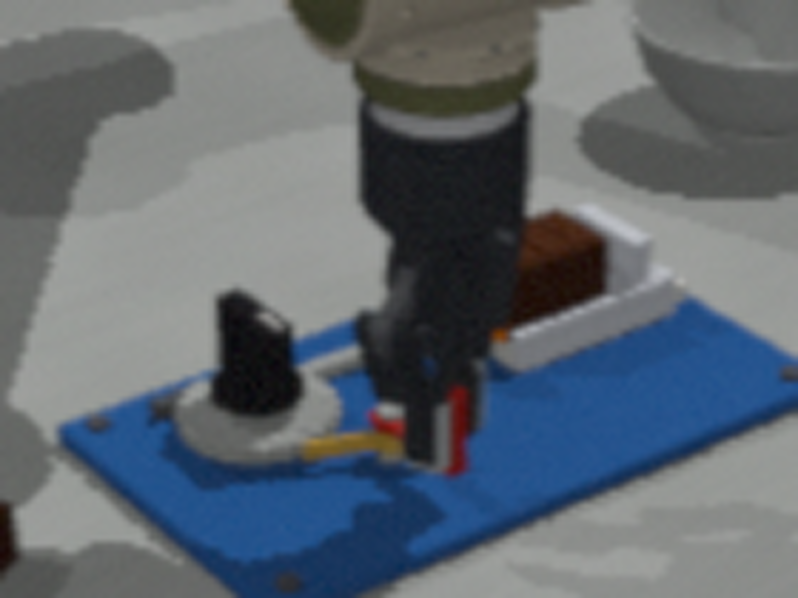

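```bash
python3 -m crank '[0,0,0,0,0.006,0,35, 0,0,0,0,0,0.04,35, 0,0,0,0,0,0.045,35]'; python3 -m crank '[0,0,0.14,-0.0058,-0.0016,0,50, 0,0,0.14,-0.0058,-0.0016,0,50, 0,0,0.14,-0.0058,-0.0016,0,50, 0,0,0.14,-0.0058,-0.0016,0,50, 0,0,0.14,-0.0058,-0.0016,0,50, 0,0,0.14,-0.0058,-0.0016,0,50, 0,0,0.14,-0.0058,-0.0016,0,50, 0,0,0.14,-0.0058,-0.0016,0,50, 0,0,0.14,-0.0058,-0.0016,0,50, 0,0,0.14,-0.0058,-0.0016,0,50, 0,0,0.14,-0.0058,-0.0016,0,50, 0,0,0.14,-0.0058,-0.0016,0,50, 0,0,0.14,-0.0058,-0.0016,0,50, 0,0,0.14,-0.0058,-0.0016,0,50, 0,0,0.14,-0.0058,-0.0016,0,50, 0,0,0.14,-0.0058,-0.0016,0,50, 0,0,0.14,-0.0058,-0.0016,0,50, 0,0,0.14,-0.0058,-0.0016,0,50, 0,0,0.14,-0.0058,-0.0016,0,50, 0,0,0,0,0,0,50]'; python3 t.py
```

```text
time_s: 17.85
position: [0.603, 0.0182, 0.1465]
tool_rot: [[0.398, -0.918, -0.004], [-0.918, -0.398, -0.0], [-0.001, 0.004, -1.0]]
ft_force: [0.7, -0.0, 0.6]
grip_width: 0.03
time_s: 19.85
position: [0.4931, -0.0124, 0.1469]
tool_rot: [[0.072, 0.997, -0.0], [0.997, -0.072, -0.001], [-0.001, -0.0, -1.0]]
ft_force: [-0.0, -0.9, -0.8]
grip_width: 0.0426
TZ [ 0.003  0.026 -0.01 ] yaw 85.89
```

```bash
python3 -m crank '[0,0,-0.015,0,0.002,-0.03,50, 0,0,0,0,0,-0.03,50, 0,0,0,0,0,-0.022,50, 0,0,0,0,0,0,50, 0,0,0,0,0,0,0, 0,0,0,0,0,0,0, 0,0,0,0,0,0,0, 0,0,0,0,0,0,0]' 30; python3 t.py
```

```text
time_s: 20.65
position: [0.4944, -0.0104, 0.066]
tool_rot: [[0.088, 0.996, 0.003], [0.996, -0.088, -0.001], [-0.001, 0.003, -1.0]]
ft_force: [-0.6, -0.4, 7.1]
grip_width: 0.0153
TZ [-0.044  0.083  0.044] yaw 84.95
```

```bash
python3 -m crank '[0,0,-0.06,0,0,0,0, 0,0,-0.06,0,0,0,0, 0,0,-0.06,0,0,0,0, 0,0,-0.06,0,0,0,0, 0,0,-0.06,0,0,0,0, 0,0,0,0,0,0,0]'; python3 t.py; python3 -m crank '[0,0,-0.05,0,0,0,0, 0,0,0,0,0,0,0]'|grep ft_; python3 t.py; python3 -m crank '[0,0,-0.05,0,0,0,0, 0,0,0,0,0,0,0]'|grep ft_; python3 t.py; python3 -m crank '[0,0,-0.05,0,0,0,0, 0,0,0,0,0,0,0]'|grep ft_; python3 t.py;python3 -m crank '[0,0,-0.05,0,0,0,0, 0,0,0,0,0,0,0]'|grep ft_; python3 t.py
```

```text
time_s: 21.25
position: [0.4943, -0.011, 0.066]
tool_rot: [[0.38, 0.925, 0.002], [0.925, -0.38, -0.002], [-0.001, 0.003, -1.0]]
ft_force: [-0.9, -5.7, 7.3]
grip_width: 0.0159
TZ [-0.704  0.23  -0.085] yaw 67.67
ft_force: [-3.0, -4.5, 7.7]
TZ [-0.779  0.362 -0.008] yaw 64.83
ft_force: [-2.1, -6.3, 7.6]
TZ [-0.867  0.363  0.023] yaw 61.97
ft_force: [-2.5, -6.7, 7.4]
TZ [-1.023  0.397  0.022] yaw 59.11
ft_force: [-1.8, -7.0, 8.3]
TZ [-1.074  0.413  0.003] yaw 56.24
```

```bash
python3 -m crank '[0,0,-0.05,-0.0005,-0.001,0,0, 0,0,0,0,0,0,0]'|grep ft_; python3 t.py; python3 -m crank '[0,0,-0.05,0,0,0,0, 0,0,0,0,0,0,0]'|grep ft_; python3 t.py; python3 -m crank '[0,0,-0.05,0,0,0,0, 0,0,0,0,0,0,0]'|grep ft_; python3 t.py; python3 -m crank '[0,0,-0.05,0,0,0,0, 0,0,0,0,0,0,0]'|grep ft_; python3 t.py
```

```text
ft_force: [-0.0, -2.0, 6.8]
TZ [-0.135  0.052 -0.051] yaw 53.35
ft_force: [-1.1, -1.2, 7.3]
TZ [-0.288  0.036  0.014] yaw 50.5
ft_force: [-0.6, -3.1, 7.2]
TZ [-0.33   0.157 -0.027] yaw 47.64
ft_force: [-0.8, -2.9, 6.0]
TZ [-0.413  0.292  0.044] yaw 44.78
```

```bash
python3 -m crank '[0,0,-0.05,0,0,0,0, 0,0,0,0,0,0,0]'|grep ft_; python3 t.py; python3 -m crank '[0,0,-0.05,0,0,0,0, 0,0,0,0,0,0,0]'|grep ft_; python3 t.py; python3 -m crank '[0,0,0,0,0,0,0]'|grep ft_; python3 t.py
python3 - <<'E'
from h import *
d=cam("scene"); u,v=w2p(d,[.51,.15,.05]).astype(int);o=(u-50,v-40);print(o);np.save("o.npy",o);crop(d,*o,100,75,8,"pics/s7.png")
E
```

```text
ft_force: [-1.7, -3.6, 6.9]
TZ [-0.539  0.282  0.013] yaw 41.91
ft_force: [-1.3, -4.6, 7.5]
TZ [-0.599  0.333 -0.012] yaw 39.05
ft_force: [-1.4, -4.7, 7.5]
TZ [-0.674  0.392 -0.036] yaw 39.12
(np.int64(262), np.int64(151))
```

View pics/s7.png

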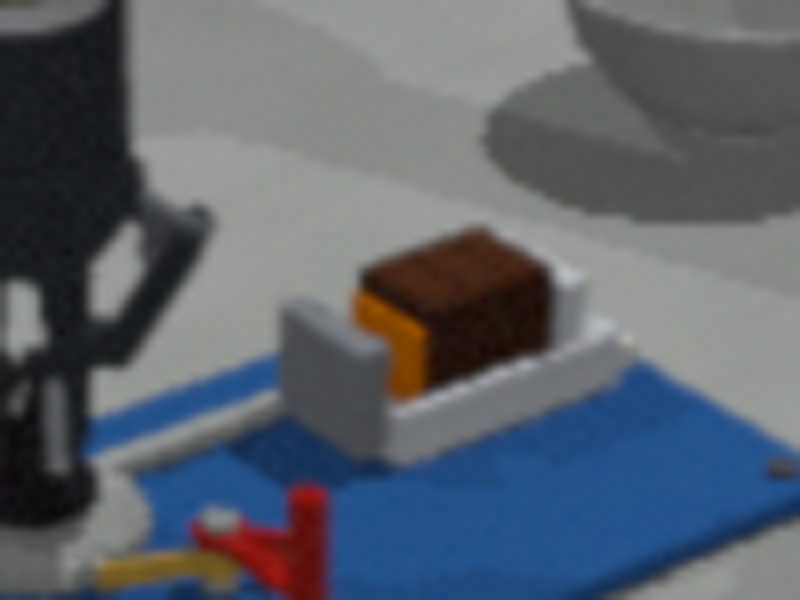

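```bash
python3 -m crank '[0,0,-0.04,-0.0004,-0.0007,0,0, 0,0,0,0,0,0,0]'|grep ft_; python3 t.py; python3 -m crank '[0,0,-0.04,0,0,0,0, 0,0,0,0,0,0,0]'|grep ft_; python3 t.py; python3 -m crank '[0,0,-0.04,0,0,0,0, 0,0,0,0,0,0,0]'|grep ft_; python3 t.py
```

```text
ft_force: [0.6, 0.6, 7.3]
TZ [0.086 0.062 0.053] yaw 36.77
ft_force: [-0.8, 0.2, 7.7]
TZ [-0.02   0.149  0.078] yaw 34.49
ft_force: [0.0, -0.0, 7.3]
TZ [-0.019  0.192  0.133] yaw 32.2
```

```bash
for i in 1; do python3 -m crank '[0,0,-0.04,0,0,0,0, 0,0,0,0,0,0,0]'|grep ft_; python3 t.py; python3 -m crank '[0,0,-0.04,0,0,0,0, 0,0,0,0,0,0,0]'|grep ft_; python3 t.py; python3 -m crank '[0,0,-0.03,0,0,0,0, 0,0,0,0,0,0,0]'|grep ft_; python3 t.py; python3 -m crank '[0,0,-0.03,0,0,0,0, 0,0,0,0,0,0,0]'|grep ft_; python3 t.py; done
```

```text
ft_force: [-0.3, -0.5, 7.4]
TZ [-0.144  0.26   0.149] yaw 29.92
ft_force: [-1.6, -1.2, 8.3]
TZ [-0.185  0.265  0.102] yaw 27.63
ft_force: [-1.2, -1.1, 6.9]
TZ [-0.189  0.311  0.178] yaw 25.93
ft_force: [-2.0, -1.6, 7.9]
TZ [-0.265  0.322  0.164] yaw 24.21
```

```bash
python3 -m crank '[0,0,-0.03,0,0,0,0, 0,0,0,0,0,0,0]'|grep ft_; python3 t.py; python3 -m crank '[0,0,-0.02,0,0,0,0, 0,0,0,0,0,0,0, 0,0,0,0,0,0,0]'|grep ft_; python3 t.py
```

```text
ft_force: [-1.0, -2.3, 7.6]
TZ [-0.271  0.422  0.233] yaw 22.49
ft_force: [-1.7, -1.0, 8.8]
TZ [-0.26   0.431  0.268] yaw 21.4
```

```bash
python3 -m crank '[0,0,0,0,0,0,20, 0,0,0,0,0,0,35, 0,0,0,0,0,0,50, 0,0,0,0,0,0,50, 0,0,0,0,0,0.03,50, 0,0,0,0,0,0.05,50, 0,0,0,-0.02,-0.03,0.03,50, 0,0,0,-0.04,-0.04,0,50, 0,0,0,-0.04,-0.04,0,50, 0,0,0,-0.04,-0.05,0,50, 0,0,0,0,-0.05,0,50, 0,0,0,0,-0.05,0,50, 0,0,0,0,-0.05,0,50, 0,0,0,0,0,0,50]'
python3 - <<'E'
from h import *
d=cam("top")
crop(d,175,190,140,100,5.5,"pics/t8.png")
E
```

```text
time_s: 26.7
position: [0.3705, -0.3069, 0.1745]
tool_rot: [[0.933, 0.36, 0.001], [0.36, -0.933, -0.002], [-0.0, 0.002, -1.0]]
ft_force: [0.2, 1.3, 0.2]
grip_width: 0.0425
```

View pics/t8.png

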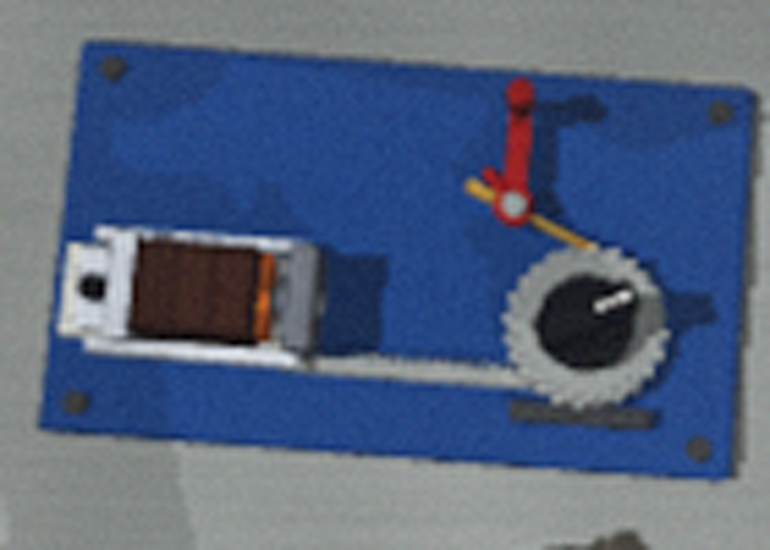

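```bash
python3 -c "
from rig import *
print(close_job())"
```

```text
the job is handed in; nothing more can be done
None
```

I loaded the dark block into the ratchet holder and handed the job in at about 26.7 s, well inside the 72 s limit. No verdict was reported.

I swung the lever to its stop and wound the knob back to its hard stop. I then set the block in the bed without touching the rails and let go. After that I swung the lever back to its 0 stop and clicked the knob forward until the tool felt the pad load, then released it.

**Last checks:**
- **Block and lever:** the last top picture shows the block square between the rails, against the end stop. The lever is at its 0 stop with the pawl on the wheel, and the arm is well clear.
- **Ratchet:** the knob settled back on the tooth at about 60°, roughly 25 mm of feed.
- **Pad load:** my two estimates of how far the pad is pressed in disagree somewhat. The knob torque gave about 6 mm (8 N) and the picture about 8 mm (11 N). Both are inside 5–16 N. Another click would have added about 8 N and probably passed the limit, so I stopped there.
- **Crushing and pawl force:** the highest pad load I felt was about 10.5 N. I did not turn the knob back with the pawl engaged.
- **Other things:** I saw no contact with the other objects, but I did not measure their positions at the end.

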